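Seat a thread pitch comb leaf in a car-lift spindle

TASK

Check the pitch of the thread on the lift spindle strapped in the blue cradle: take the coarse comb leaf (orange grip), lay it flat on the cradle's aluminium rest with its teeth towards the spindle, and feel it along until its teeth go fully home in the thread. Lean on it gently with about 8 N for a second to make sure it sits flush and flat (more than 30 N would mark the thread), then let go and leave it seated there. Leave the other leaf, the nut, the tin and the screwdriver where they are.

Things in the scene. Friction and masses are not known exactly. Their poses are not given: they have to be found in the camera images.
- cradle: Fixed blue cradle, base 250 x 190 x 12 mm, with a lift spindle strapped in two V-blocks (x = +-93 to +-117 mm, 97 mm high, red straps) and an aluminium rest. Origin on the bench below the spindle's axis, midway between the V-blocks; x along the spindle, y from the rest to the spindle, z up. Where the grooves lie along x is not measured (nearest within 6 mm either way); find them by feel or eye.
- thread_axis (a point): Point on the spindle's axis midway between the V-blocks, 65 mm above the bench; axes as the cradle's. Thread: ridges (rings, no helix) every 12 mm, 50 mm outer diameter, crests 4.5 mm wide; grooves 7 mm deep, 7.5 mm wide at the mouth, 5.5 mm at the root. The crests facing the rest lie at y = -25 mm. The spindle does not turn or shift under working forces.
- rest_top (a point): Centre of the flat top of the aluminium rest, 150 mm (x) by 112 mm (y), 62 mm above the bench; axes as the cradle's; it lies 88 mm on the -y side of the spindle's axis. A leaf lying on it has its mid-thickness level with the spindle's axis.
- coarse_leaf_grip (a point): Coarse comb leaf (loose, brass, about 0.2 kg): plate 60 mm (x), 6 mm thick, from y = -14 to +60 mm, with an orange upright grip block 40 mm (x) by 14 mm (y), top 44 mm above the leaf's underside. This point is the middle of the block, 28 mm above the underside. x along the block, y towards the teeth, z up. Pinch the block across its 14 mm.
- coarse_leaf_edge (a point): Middle of the leaf's edge at the foot of its teeth, 60 mm in y from the grip, 3 mm above the underside; axes as the leaf's. Five teeth at x = 0, +-12, +-24 mm stand out 6 mm in +y, 6 mm wide at the foot (3 mm), 5 mm at the tip. Home, this edge touches the crests, 25 mm from the spindle's axis; with teeth stuck on the crests it is 31 mm off.
- fine_leaf_grip (a point): Fine comb leaf (bystander, brass with green grip), same shape but eight teeth 7.5 mm apart; this point is in the middle of its grip, 28 mm above its underside.
- nut_center (a point): Bystander: brass hexagon spindle nut, 66 mm across the corners, 30 mm high; its centre.
- tin_center (a point): Bystander: tin with red label, 80 mm in diameter, 100 mm high; its centre.
- driver_grip (a point): Bystander: screwdriver lying on the bench; middle of its handle.
There are look-alikes about, which are no part of the job. Leave any pink look-alike of the part that bears coarse_leaf_grip alone.

How it is judged:
By the outcome, as a careful person would: the job done as asked, in the order asked, and still so for the second after the job is handed in, with the robot touching nothing.
It also fails if it takes over 67 s, if anything falls off the work surface, if the arm or the gripper's body presses on something with over 40 N, if the wrist force passes 120 N, or if a joint passes its speed limit or range.

ROBOT

A 6-joint arm with a two-finger parallel gripper is mounted at the origin on the work surface. World frame = base frame: x ahead of the robot, y to its left, z up, the work surface at z = 0. Lengths are in mm, angles in rad, forces in N, time in s.
With the tool pointing down it reaches from about 300 to 875 mm from the base axis. Payload 6.4 kg.
Tool frame: the origin (TCP) lies where the fingers leave the gripper's body, on its centre line; the fingertips stand 73 mm ahead of it and the grasp point (between the pads) lies 54 mm ahead of it (r.tcp_to_grasp is the distance from the TCP to the grasp point, in mm); x points along the fingers, z is the direction in which the jaws open and shut, and the axes are right-handed (so a half turn about x gives the same grasp; the last joint's range is limited). The gripper opens to 85 mm and grips with 20 to 120 N. Pads are 22 mm wide; open, the fingers measure 114 mm over their backs; the gripper's body (76 mm by 85 mm) begins 54 mm behind the grasp point. The pads swing forward as they close: fully open they stand 13 mm farther back than shut.
Start: joints at [-0.206, 0.181, 1.607, -0, 1.354, -0.206], TCP at [575.015, 0.014, 303.888] pointing down, gripper open.
Joint ranges: [-2.99, 2.99], [-0.89, 2.07], [0.3, 2.58], [-1.14, 4.28], [0, 2.63], [-3.12, 3.12]. Speed limits (rad/s): [2.57, 2.57, 3.01, 3.14, 3.14, 3.14].

INTERFACE

Orientations are given as a rotation vector (axis times angle).
In Python, from rig import readout, imaging, order, r gives the robot as it stands.
- The arm moves only by the tool step_arm, never from a script. Its argument "moves" is a list of rows, each a list of 3 entries, a list of its own where there are three numbers: the turn, a rotation vector about the tool's x, y, z each as a share of 0.12 rad, from -1 to 1, then the shift along the tool's x, y, z each as a share of 2.5 cm, from -1 to 1, then the finger opening in mm, from 0 to 85.4. A call has 1 to 8 rows; each row shifts and turns the commanded pose from where the row before left it, along the tool's axes as they then stand; what a row does not reach is not made up. A row lasts 1/10 s, in which the tool goes at most 50 mm and 8.59 degrees, less where a joint would pass 70% of its speed; a pose out of reach is approached as far as the arm can. A call with a number of a shift or a turn outside -1 to 1 is refused whole. A call with a gripper value outside its range is refused whole. The fingers move at their own pace and stop on an object; the grip force is fixed at half the most. Time passes only in rows, so rows that do not move let the fingers close. It gives the time, the measured TCP pose, the force and the opening at its end, in the units of the state.
- readout.get_state(): the state, without advancing time (a new reading comes with each control period).
- imaging.capture(name): name is "scene" or "side" or "wrist"; returns the picture (420x560x3 uint8, red, green, blue); there is no depth.
- imaging.get_calibration(name): a dict with "intrinsics" (3x3 intrinsics, pixels), "view" (4x4, takes a point from world to camera coordinates); the wrist camera has in their place "hand_eye" (4x4, takes a point from camera to tool coordinates, whose origin is the TCP and whose axes are the tool frame's). Camera axes: x right, y down, z forward; pixel columns grow to the right and rows downward; lengths in mm; the calibration is good to about 2 mm. A picture is of the moment at which its call begins: read the wrist's pose just before it. get_calibration takes no time and is no camera call.
- order.finish_job(): hands the job in, once; it reports no verdict.
Trained networks look in the newest picture that a camera, given by its name, has taken for a name from the list of things; names that differ only in an ending like _2 or _b are one class to them, and where a whole thing is asked for, a point or a joint stands for the part that bears it (a point fixed in the world has none). Each returns a list of dicts, best first, with "p" (0 to 1); they miss things now and then, are a little off and sometimes report something else, mostly with a low value. They report only what shows in the picture. A call takes as long as a camera call. They do not tell look-alikes from the thing itself.
- imaging.recognise(camera, query): "extent" ([left, top, width, height] in pixels, round what is visible of it).
- imaging.cut_out(camera, query): "region" (420x560 bool, what is visible of it) and "extent" ([left, top, width, height] in pixels, round what is visible of it).
- imaging.pinpoint(camera, query): "position" ([column, row] in pixels: a listed point, or the origin of a listed thing).
The state is a dict: "time": time; "joint_pos": joint angles; "dq": joint speeds; "joint_torque": joint torques, N m; "position": TCP position; "orientation": TCP orientation; "wrist_force": force on the tool from outside, world axes, zero at the start; "moment": the same for the moment, N m; "width": opening from 0.0 (shut) to 1.0 (fully open).
Only numpy, scipy, OpenCV 4.12 (cv2) and the standard library are available. Lean on these libraries where they do the work, as an engineer would, in place of code of your own. Each camera call takes 0.05 s, during which the arm holds its last target. There are 200 camera calls.

## Working session

There is one attempt and no reset: what is moved stays moved. The work goes in short steps, Python scripts to look and compute and a tool call to move; the robot and the scene stay as the last step left them, time stands still between calls to the robot, and variables do not carry over. Pictures are saved under pics/ and viewed, about 8 in all and at most 12, crops included, and the job is handed in when it is done.

Besides the shell and the picture viewer there is one more tool, called after ">>>" by a JSON object that holds its "api" and its "payload", one argument or row to a line. step_arm: Moves the arm, as the interface text tells. Shift numbers are shares of 2.5 cm and turn numbers shares of 0.12 rad, none past 1 either way. Its arguments: {"type":"object","properties":{"moves":{"type":"array","items":{"type":"array"}}},"required":["moves"]}

```bash
ls; mkdir -p pics; cat > h.py <<'E'
import numpy as np, cv2
from rig import readout, imaging, order, r
from scipy.spatial.transform import Rotation as R
def T():
    s=readout.get_state(); M=np.eye(4); M[:3,:3]=R.from_rotvec(s["orientation"]).as_matrix(); M[:3,3]=s["position"]; return M
def cam(n,M=None):
    c=imaging.get_calibration(n); K=np.array(c["intrinsics"])
    if n=="wrist": W=(M if M is not None else T())@np.array(c["hand_eye"])
    else: W=np.linalg.inv(np.array(c["view"]))
    return K,W
def onz(px,z,K,W):
    d=W[:3,:3]@np.linalg.inv(K)@[px[0],px[1],1]; o=W[:3,3]; return o+d*(z-o[2])/d[2]
def proj(p,K,W):
    q=np.linalg.inv(W)@np.r_[p,1]; q=K@q[:3]; return q[:2]/q[2]
E
python3 - <<'E'
from h import *
ims=[]
for n in ["scene","side"]:
    im=imaging.capture(n); cv2.imwrite(f"pics/{n}0.png",im[:,:,::-1]); K,W=cam(n)
    print(n,W[:3,3].round(),W[:3,2].round(2))
    for q,z in [("coarse_leaf_grip",28),("coarse_leaf_edge",3),("fine_leaf_grip",28),("rest_top",62),("thread_axis",65),("cradle",0),("nut_center",15),("tin_center",50),("driver_grip",12)]:
        for d in imaging.pinpoint(n,q)[:3]: print(q,np.round(d["position"]),round(d["p"],2),onz(d["position"],z,K,W).round())
s=readout.get_state();print(s["time"],T().round(2),s["width"])
E
```

```text
pics
scene [ 899.  641. 1009.] [-0.29 -0.55 -0.78]
coarse_leaf_grip [213. 130.] 0.83 [ 583. -416.   28.]
coarse_leaf_grip [275. 156.] 0.67 [ 459. -235.   28.]
coarse_leaf_grip [298. 121.] 0.67 [ 328. -339.   28.]
coarse_leaf_edge [215. 150.] 0.76 [ 602. -360.    3.]
coarse_leaf_edge [308. 141.] 0.46 [ 326. -270.    3.]
coarse_leaf_edge [252. 139.] 0.42 [ 481. -353.    3.]
fine_leaf_grip [227. 162.] 0.65 [ 594. -273.   28.]
rest_top [289. 229.] 0.96 [557.  41.  62.]
thread_axis [306. 253.] 0.81 [554. 126.  65.]
cradle [310. 270.] 0.72 [545. 137.   0.]
nut_center [192. 197.] 0.84 [ 730. -202.   15.]
tin_center [404. 332.] 0.78 [455. 390.  50.]
driver_grip [354. 357.] 0.87 [571. 379.  12.]
driver_grip [289. 229.] 0.57 [540.   8.  12.]
side [ 326. -845.  878.] [ 0.17  0.7  -0.7 ]
coarse_leaf_grip [267. 290.] 0.97 [ 452. -233.   28.]
coarse_leaf_grip [265. 344.] 0.67 [ 420. -359.   28.]
coarse_leaf_grip [349. 359.] 0.62 [ 571. -430.   28.]
coarse_leaf_edge [209. 320.] 0.91 [ 318. -261.    3.]
coarse_leaf_edge [294. 341.] 0.72 [ 482. -352.    3.]
coarse_leaf_edge [257. 277.] 0.69 [ 442. -174.    3.]
fine_leaf_grip [334. 294.] 0.57 [ 592. -275.   28.]
fine_leaf_grip [225. 127.] 0.31 [462. 409.  28.]
rest_top [281. 190.] 0.77 [552.  43.  62.]
thread_axis [270. 166.] 0.62 [545. 141.  65.]
cradle [273. 187.] 0.67 [551. 128.   0.]
nut_center [376. 260.] 0.56 [ 723. -199.   15.]
tin_center [224. 125.] 0.74 [456. 386.  50.]
driver_grip [266. 292.] 0.64 [ 450. -225.   12.]
driver_grip [261. 132.] 0.58 [569. 378.  12.]
1.0 [[-0.0000e+00 -0.0000e+00  1.0000e+00  5.7502e+02]
 [-0.0000e+00  1.0000e+00  0.0000e+00  1.0000e-02]
 [-1.0000e+00 -0.0000e+00 -0.0000e+00  3.0389e+02]
 [ 0.0000e+00  0.0000e+00  0.0000e+00  1.0000e+00]] 1.0001192048630545
```

```bash
python3 - <<'E'
import cv2,numpy as np
a=cv2.imread("pics/scene0.png")[90:240,150:360];b=cv2.imread("pics/side0.png")[220:400,150:402]
cv2.imwrite("pics/c1.png",np.vstack([cv2.resize(a,(600,429),interpolation=2)[:, :],])) 
cv2.imwrite("pics/c2.png",cv2.resize(b,(756,540),interpolation=2))
E
```

```text
(no output)
```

View pics/c2.png

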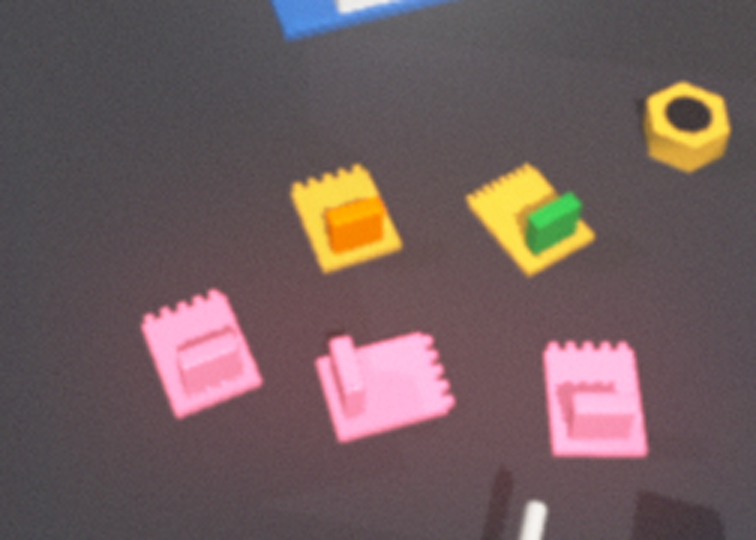

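View pics/scene0.png

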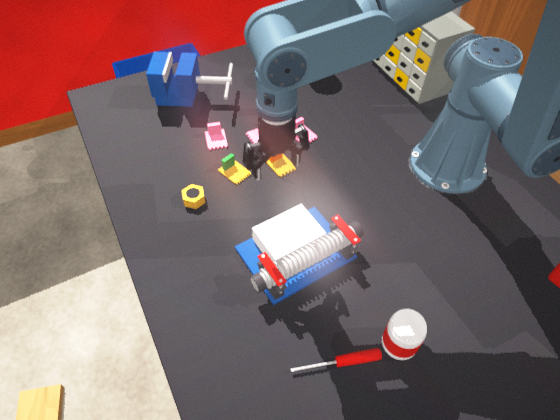

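The orange-gripped brass leaf shows at side (267,290) and scene (281,163). Things it could be mistaken for are the three pink look-alikes at side (219,340), (265,344) and (349,359), and the green fine leaf at (334,294). The crop settles it: I'm taking the orange one, at about (455,-234). Next I need the wrist camera's geometry.

```bash
python3 - <<'E'
from h import *
c=imaging.get_calibration("wrist");print(np.round(c["hand_eye"],2),np.round(c["intrinsics"],1), r.tcp_to_grasp)
print(readout.get_state()["time"])
E
```

```text
[[ -0.    -0.28   0.96 -69.91]
 [ -0.    -0.96  -0.28  71.85]
 [  1.    -0.     0.    -0.4 ]
 [  0.     0.     0.     1.  ]] [[351.6   0.  280.9]
 [  0.  351.6 214.4]
 [  0.    0.    1. ]] 53.900000000000006
1.0
```

>>> {"api": "step_arm", "payload": {
  "moves": [
    [[0, 0, 0], [0, -1, -0.6], 85],
    [[0, 0, 0], [0, -1, -0.6], 85],
    [[0, 0, 0], [0, -1, -0.6], 85],
    [[0, 0, 0], [0, -1, -0.6], 85],
    [[0, 0, 0], [0, -1, -0.6], 85],
    [[0, 0, 0], [0, -1, -0.6], 85],
    [[0, 0, 0], [0, -1, -0.6], 85],
    [[0, 0, 0], [0, -1, -0.6], 85]
  ]
}}

```text
time: 1.8
position: [454.3, -200.9, 304.1]
orientation: [-0.0, 1.57, -0.0]
wrist_force: [-0.5, 0.4, 0.6]
width: 0.995
```

>>> {"api": "step_arm", "payload": {
  "moves": [
    [[0, 0, 0], [0, -1, 0], 60],
    [[1, 0, 0], [0, 0, 0], 60],
    [[1, 0, 0], [0, 0, 0], 60],
    [[1, 0, 0], [0, 0, 0], 60],
    [[1, 0, 0], [0, 0, 0], 60],
    [[1, 0, 0], [0, 0, 0], 60],
    [[1, 0, 0], [0, 0, 0], 60],
    [[1, 0, 0], [0, 0, 0], 60]
  ]
}}

```text
time: 2.6
position: [455.0, -225.0, 303.9]
orientation: [0.66, 1.468, -0.66]
wrist_force: [-0.2, -0.5, 0.2]
width: 0.704
```

>>> {"api": "step_arm", "payload": {
  "moves": [
    [[1, 0, 0], [0, 0, 0], 60],
    [[1, 0, 0], [0, 0, 0], 60],
    [[1, 0, 0], [0, 0, 0], 60],
    [[1, 0, 0], [0, 0, 0], 60],
    [[0, 0, 0], [0, 0, 0], 60],
    [[0, 0, 0], [0, 0, 0], 60]
  ]
}}

```text
time: 3.2
position: [455.0, -225.0, 303.9]
orientation: [1.02, 1.319, -1.02]
wrist_force: [0.4, 0.5, 0.1]
width: 0.701
```

```bash
cat > w.py <<'E'
from h import *
import sys
M=T(); im=imaging.capture("wrist"); cv2.imwrite(f"pics/{sys.argv[1]}.png",im[:,:,::-1]); K,W=cam("wrist",M)
print(readout.get_state()["time"],M.round(3).tolist())
# orange grip top / brass
hsv=cv2.cvtColor(im,cv2.COLOR_RGB2HSV)
for q,z in [("coarse_leaf_grip",28),("coarse_leaf_edge",3)]:
    for d in imaging.pinpoint("wrist",q)[:3]: print(q,np.round(d["position"]),round(d["p"],2),onz(d["position"],z,K,W).round(1))
m=((hsv[...,0]<17)&(hsv[...,1]>180)&(hsv[...,2]>100)).astype(np.uint8)
n,l,st,c=cv2.connectedComponentsWithStats(m)
print(st[1:][st[1:,4]>50],c[1:][st[1:,4]>50].round())
E
python3 w.py w1
```

```text
3.25 [[0.0, 0.968, 0.251, 455.019], [-0.0, 0.251, -0.968, -224.998], [-1.0, 0.0, 0.0, 303.946], [0.0, 0.0, 0.0, 1.0]]
coarse_leaf_grip [520. 117.] 0.97 [ 575.7 -427.8   28. ]
coarse_leaf_grip [398. 249.] 0.86 [ 419.8 -361.1   28. ]
coarse_leaf_grip [346. 313.] 0.68 [ 333.4 -331.    28. ]
coarse_leaf_edge [454.  89.] 0.88 [ 587.8 -368.6    3. ]
coarse_leaf_edge [294. 302.] 0.7 [ 318.5 -276.7    3. ]
coarse_leaf_edge [407. 191.] 0.69 [ 477.9 -359.3    3. ]
[[289 170  20  46 249]] [[296. 186.]]
```

View pics/w1.png

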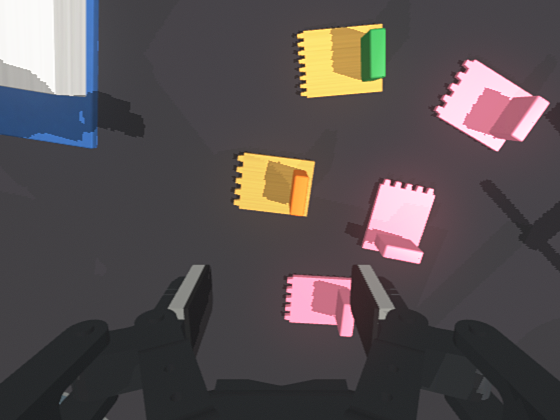

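The wrist view shows the orange leaf at (275,185), with its grip at (299,192) and teeth pointing left towards the cradle. The pink ones are at (490,100), (400,220) and (318,303), and the green fine leaf is at (340,60).

```bash
cat > fit.py <<'E'
from h import *
from scipy.optimize import least_squares
def fit(im,K,W,x0,name=None):
    """leaf pose (x,y,yaw; grip origin) by matching rendered plate+teeth+block silhouette"""
    hsv=cv2.cvtColor(im,cv2.COLOR_RGB2HSV)
    u,v=np.meshgrid(range(560),range(420))
    c=proj([x0[0],x0[1],10],K,W)
    m=((hsv[...,0]<28)&(hsv[...,1]>120)&(hsv[...,2]>90)&(np.hypot(u-c[0],v-c[1])<70)).astype(np.uint8)
    P=[(-30,-14),(30,-14),(30,60)]+[(x+s*w,y) for x in (24,12,0,-12,-24) for s,w,y in ((1,3,60),(1,2.5,66),(-1,2.5,66),(-1,3,60))]+[(-30,60)]
    P=np.array(P,float)
    B=np.array([(-20,-7),(20,-7),(20,7),(-20,7)],float)
    def ren(p):
        Rz=np.array([[np.cos(p[2]),-np.sin(p[2])],[np.sin(p[2]),np.cos(p[2])]])
        g=lambda Q,z:np.array([proj(np.r_[Rz@q+p[:2],z],K,W) for q in Q])
        o=np.zeros((420,560),np.uint8)
        for z in (0,6): cv2.fillPoly(o,[(g(P,z)*16).astype(np.int32)],1,shift=4)
        h=cv2.convexHull(np.vstack([g(B,6),g(B,44)]).astype(np.float32)); cv2.fillPoly(o,[(h*16).astype(np.int32)],1,shift=4)
        return o
    from scipy.optimize import minimize
    bl=lambda a:cv2.GaussianBlur(a.astype(float),(0,0),1.5)
    mb=bl(m); s=np.array([10,10,.1])
    best=minimize(lambda p:((bl(ren(x0+p*s))-mb)**2).sum(),[0,0,0],method="Nelder-Mead",options=dict(initial_simplex=np.array([[0,0,0],[1,0,0],[0,1,0],[0,0,1.]])))
    return x0+best.x*s,best.fun,m.sum()
E
python3 - <<'E'
from fit import *
im=cv2.imread("pics/w1.png")[:,:,::-1].copy(); K,W=cam("wrist")
for p in ((299,192),): print(onz(p,28,K,W))
for y in (.1,.25): print(fit(im,K,W,np.r_[onz((299,192),28,K,W)[:2],y]))
ims=cv2.imread("pics/side0.png")[:,:,::-1].copy();print("side",fit(ims,*cam("side"),np.array([453,-234,.15])))
print("base edge",onz((100,0),12,K,W),onz((97,148),12,K,W))
E
```

```text
[ 453.13589808 -244.03289614   28.        ]
(array([ 4.53164843e+02, -2.42995525e+02,  1.38911344e-01]), np.float64(5.748730435412325), np.uint64(4189))
(array([ 4.52537928e+02, -2.43383026e+02,  1.26644356e-01]), np.float64(5.3646607736447365), np.uint64(4189))
side (array([ 4.53157596e+02, -2.42744538e+02,  1.56150117e-01]), np.float64(483.33553477416774), np.uint64(1476))
base edge [577.08121091 -23.40255842  12.        ] [442.7880745  -34.93417567  12.        ]
```

>>> {"api": "step_arm", "payload": {
  "moves": [
    [[1, 0, 0], [0, 0, 0], 44],
    [[0, 0, 0], [0.5, -0.18, 0.7], 44],
    [[0, 0, 0], [1, 0, 0], 44],
    [[0, 0, 0], [1, 0, 0], 44],
    [[0, 0, 0], [1, 0, 0], 44],
    [[0, 0, 0], [0, 0, 0], 44],
    [[0, 0, 0], [0, 0, 0], 44]
  ]
}}

```text
time: 4.05
position: [452.9, -242.9, 216.6]
orientation: [1.112, 1.269, -1.112]
wrist_force: [0.1, -0.5, -0.1]
width: 0.515
```

```bash
cat > w2.py <<'E'
from fit import *
import sys
M=T(); im=imaging.capture("wrist"); cv2.imwrite(f"pics/{sys.argv[1]}.png",im[:,:,::-1]); K,W=cam("wrist",M)
print(readout.get_state()["time"],M.round(3).tolist())
print(fit(im,K,W,np.array([452.8,-243.1,.134])))
E
python3 w2.py w2
```

```text
4.1 [[-0.001, 0.991, 0.131, 452.853], [0.0, 0.131, -0.991, -242.934], [-1.0, -0.0, -0.001, 216.63], [0.0, 0.0, 0.0, 1.0]]
(array([ 4.53065887e+02, -2.46355321e+02,  1.47724000e-01]), np.float64(513.4737320204194), np.uint64(6151))
```

>>> {"api": "step_arm", "payload": {
  "moves": [
    [[0, 0, 0], [1, 0, 0], 44],
    [[0, 0, 0], [1, 0, 0], 44],
    [[0, 0, 0], [1, 0, 0], 44],
    [[0, 0, 0], [1, 0, 0], 44],
    [[0, 0, 0], [0.8, 0, 0], 44],
    [[0, 0, 0], [0.4, 0, 0], 44],
    [[0, 0, 0], [0, 0, 0], 44]
  ]
}}

```text
time: 4.8
position: [452.9, -243.0, 86.4]
orientation: [1.112, 1.269, -1.112]
wrist_force: [0.1, 0.5, 0.1]
width: 0.515
```

```bash
python3 w2.py w3
```

```text
4.85 [[-0.0, 0.991, 0.131, 452.925], [0.0, 0.131, -0.991, -242.99], [-1.0, -0.0, -0.0, 86.36], [0.0, 0.0, 0.0, 1.0]]
(array([ 4.52474497e+02, -2.46999891e+02,  2.93114819e-01]), np.float64(10179.102346350386), np.uint64(10626))
```

View pics/w3.png

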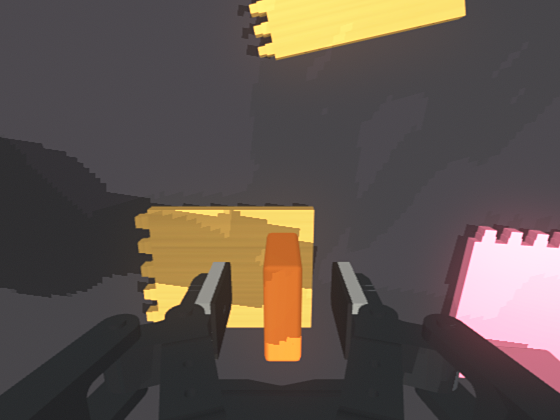

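The orange block stands midway between the pads, with the plate square to the jaws. Closing and lifting.

>>> {"api": "step_arm", "payload": {
  "moves": [
    [[0, 0, 0], [0, 0, 0], 5],
    [[0, 0, 0], [0, 0, 0], 5],
    [[0, 0, 0], [0, 0, 0], 5],
    [[0, 0, 0], [0, 0, 0], 5],
    [[0, 0, 0], [0, 0, 0], 5],
    [[0, 0, 0], [0, 0, 0], 5],
    [[0, 0, 0], [0, 0, 0], 5]
  ]
}}

```text
time: 5.55
position: [453.7, -243.4, 87.9]
orientation: [1.112, 1.266, -1.112]
wrist_force: [0.5, 2.4, 7.2]
width: 0.154
```

>>> {"api": "step_arm", "payload": {
  "moves": [
    [[0, 0, 0], [-0.4, 0, 0], 5],
    [[0, 0, 0], [-0.8, 0, 0], 5],
    [[0, 0, 0], [-1, 0, 0], 5],
    [[0, 0, 0], [-1, 0, 0], 5],
    [[0, 0, 0], [-1, 0, 0], 5],
    [[0, 0, 0], [-1, 0, 0], 5],
    [[0, 0, 0], [-0.8, 0, 0], 5],
    [[0, 0, 0], [0, 0, 0], 5]
  ]
}}

```text
time: 6.35
position: [454.0, -243.9, 239.9]
orientation: [1.111, 1.262, -1.111]
wrist_force: [-0.4, -0.6, -1.8]
width: 0.151
```

```bash
cat > w4.py <<'E'
from h import *
import sys
M=T(); im=imaging.capture("wrist"); cv2.imwrite(f"pics/{sys.argv[1]}.png",im[:,:,::-1]); K,W=cam("wrist",M)
s=readout.get_state(); print(s["time"],M.round(3).tolist(),s["wrist_force"],s["width"])
E
python3 w4.py w4
```

```text
6.4 [[0.005, 0.991, 0.131, 454.008], [-0.004, 0.131, -0.991, -243.935], [-1.0, 0.004, 0.005, 239.908], [0.0, 0.0, 0.0, 1.0]] [-0.03754971 -0.37920102 -3.68283777] 0.15279905115987147
```

View pics/w4.png

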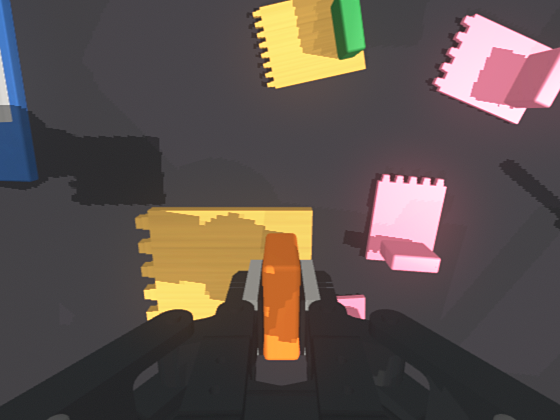

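Grasped: the opening reads 0.153, and the leaf is held flat and square. Carrying it over to the cradle.

>>> {"api": "step_arm", "payload": {
  "moves": [
    [[0, 0, 0], [0, 0.3, -0.5], 5],
    [[0, 0, 0], [0, 0.55, -0.9], 5],
    [[0, 0, 0], [0, 0.55, -0.95], 5],
    [[0, 0, 0], [0, 0.55, -0.95], 5],
    [[0, 0, 0], [0, 0.55, -0.95], 5],
    [[0, 0, 0], [0, 0.55, -0.95], 5],
    [[0, 0, 0], [0, 0.55, -0.95], 5],
    [[0, 0, 0], [0, 0.55, -0.95], 5]
  ]
}}

```text
time: 7.2
position: [531.9, -51.1, 234.4]
orientation: [1.112, 1.272, -1.114]
wrist_force: [0.5, -0.4, -1.9]
width: 0.154
```

>>> {"api": "step_arm", "payload": {
  "moves": [
    [[0, 0, 0], [0, 0.55, -0.95], 5],
    [[0, 0, 0], [0, 0.55, -0.9], 5],
    [[0, 0, 0], [0, 0.3, -0.5], 5],
    [[0, 0, 0], [0, 0, 0], 5],
    [[0, 0, 0], [0, 0, 0], 5],
    [[0, 0, 0], [0, 0, 0], 5]
  ]
}}

```text
time: 7.8
position: [559.1, 8.7, 235.9]
orientation: [1.112, 1.269, -1.114]
wrist_force: [-0.0, 0.1, -2.0]
width: 0.156
```

```bash
python3 w4.py w5; python3 - <<'E'
from h import *
K,W=cam("wrist")
for q,z in [("rest_top",62),("thread_axis",65),("cradle",0)]:
    for d in imaging.pinpoint("wrist",q)[:1]: print(q,np.round(d["position"]),round(d["p"],2),onz(d["position"],z,K,W).round(1))
E
```

```text
7.85 [[-0.001, 0.992, 0.13, 559.094], [-0.0, 0.13, -0.992, 8.731], [-1.0, -0.001, 0.0, 235.863], [0.0, 0.0, 0.0, 1.0]] [ 0.09265455  1.165591   -2.65493645] 0.1541439140337543
rest_top [237. 207.] 0.89 [560.2  40.5  62. ]
thread_axis [106. 205.] 0.87 [550.6 132.5  65. ]
cradle [141. 186.] 0.89 [550.9 132.5   0. ]
```

View pics/w5.png

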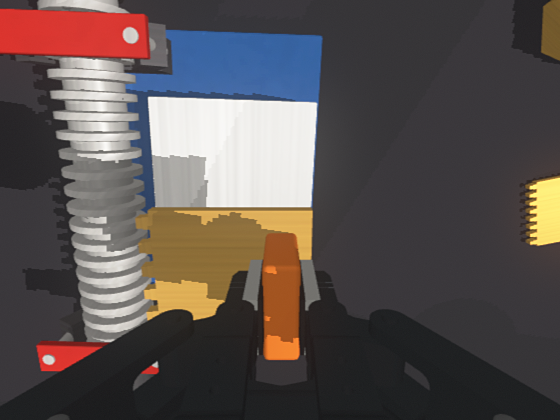

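```bash
python3 - <<'E'
from h import *
K,W=cam("wrist")
for n,p,z in [("rest +x -y",(317,103),62),("rest +x +y",(148,97),62),("rest -y mid",(312,207),62),("base +x-y",(323,36),12),("base mid",(316,150),12)]: print(n,onz(p,z,K,W).round(1))
im=cv2.imread("pics/w5.png"); cv2.imwrite("pics/c5.png",cv2.resize(im[40:340,30:330],(600,600),interpolation=cv2.INTER_NEAREST))
E
```

```text
rest +x -y [638.5  -5.   62. ]
rest +x +y [627.9 106.1  62. ]
rest -y mid [567.5 -12.7  62. ]
base +x-y [688.7  -6.6  12. ]
base mid [603.4 -14.8  12. ]
```

View pics/c5.png

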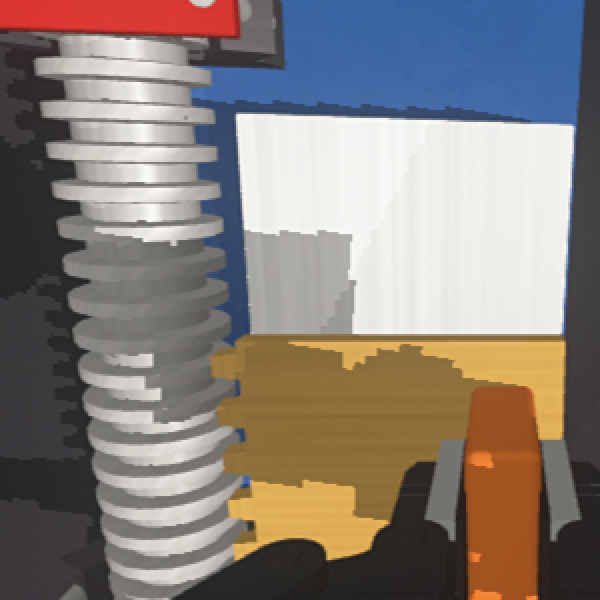

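```bash
cat > ring.py <<'E'
from h import *
def phase(im,K,W,A,yaw,xr=(0,85)):
    hsv=cv2.cvtColor(im,cv2.COLOR_RGB2HSV)
    m=((hsv[...,1]<45)&(hsv[...,2]>75)).astype(np.uint8)
    ex=np.array([np.cos(yaw),np.sin(yaw),0]);ey=np.array([-np.sin(yaw),np.cos(yaw),0]);t=np.linspace(0,2*np.pi,60)
    def disc(x,rad,a): return [proj(a+ex*x+rad*(np.cos(q)*ey+np.sin(q)*np.array([0,0,1])),K,W) for q in t]
    def ren(ph,dy):
        a=np.r_[A,65]+ey*dy;o=np.zeros((420,560),np.uint8)
        def f(x0,x1,rad):
            h=cv2.convexHull(np.array(disc(x0,rad,a)+disc(x1,rad,a),np.float32));cv2.fillPoly(o,[(h*16).astype(np.int32)],1,shift=4)
        f(-90,90,18)
        for k in range(-8,9):
            x=ph+12*k
            f(x-2.25,x+2.25,25)
        return o
    # window: strip along rest-side silhouette
    win=np.zeros((420,560),np.uint8)
    c=[proj(np.r_[A,65]+ex*x+ey*y+np.array([0,0,10]),K,W) for x,y in ((xr[0],-15),(xr[0],-33),(xr[1],-33),(xr[1],-15))]
    cv2.fillPoly(win,[np.array(c).astype(np.int32)],1)
    bl=lambda q:cv2.GaussianBlur(q.astype(float),(0,0),.8)
    mb=bl(m);res=[]
    for ph in np.arange(0,12,.5):
        for dy in np.arange(-4,4.1,1): res.append((((bl(ren(ph,dy))-mb)**2*win).sum(),ph,dy))
    res.sort();return res[:6],res[len(res)//2][0],ren,m,win
E
python3 - <<'E'
from ring import *
im=cv2.imread("pics/w5.png")[:,:,::-1].copy();K,W=cam("wrist")
for xr in ((35,85),(0,85)):
    b,med,ren,m,win=phase(im,K,W,np.array([550.2,131.0]),.095,xr);print(b,med,win.sum())
o=im[:,:,::-1].copy();e=cv2.morphologyEx(ren(b[0][1],b[0][2]),cv2.MORPH_GRADIENT,np.ones((2,2)))
o[(e>0)]=(0,0,255);cv2.imwrite("pics/c6.png",cv2.resize(o[40:240,30:230],(600,600),interpolation=0))
E
```

```text
[(np.float64(17.589357370186498), np.float64(2.5), np.float64(1.0)), (np.float64(24.975783258344492), np.float64(2.0), np.float64(1.0)), (np.float64(45.8125223658187), np.float64(2.0), np.float64(2.0)), (np.float64(46.23479056663791), np.float64(2.5), np.float64(2.0)), (np.float64(51.53691202301035), np.float64(3.0), np.float64(1.0)), (np.float64(52.23141379744899), np.float64(1.5), np.float64(1.0))] 437.91745896213496 2412
[(np.float64(34.880584789512774), np.float64(2.5), np.float64(1.0)), (np.float64(39.636941642162675), np.float64(2.0), np.float64(1.0)), (np.float64(57.19687579485257), np.float64(2.0), np.float64(2.0)), (np.float64(61.72324245936044), np.float64(2.5), np.float64(2.0)), (np.float64(72.32417441637789), np.float64(1.5), np.float64(1.0)), (np.float64(86.17050831324892), np.float64(3.0), np.float64(1.0))] 642.4459486022679 3845
```

View pics/c6.png

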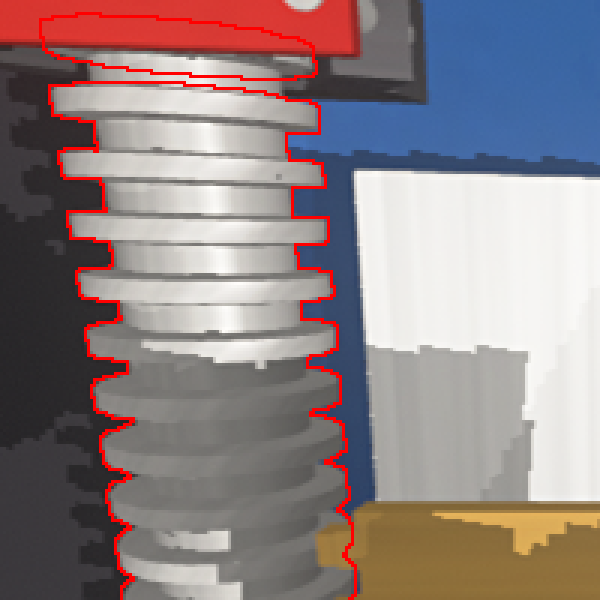

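```bash
python3 - <<'E'
from h import *
c=imaging.get_calibration("wrist");K=np.array(c["intrinsics"]);H=np.array(c["hand_eye"])
def at(px,d):
    v=H[:3,:3]@np.linalg.inv(K)@[px[0],px[1],1];o=H[:3,3];return o+v*(d-o[0])/v[0]
for f in ("w4","w5"):
    im=cv2.imread(f"pics/{f}.png")[:,:,::-1].copy();hsv=cv2.cvtColor(im,cv2.COLOR_RGB2HSV)
    m=(hsv[...,0]>17)&(hsv[...,0]<28)&(hsv[...,1]>120)&(hsv[...,2]>50)
    for u in (165,200,240,290): print(f,u,np.where(m[190:,u])[0][0]+190,at((u,np.where(m[190:,u])[0][0]+190-.0),82).round(2))
    for v in range(212,316,2): 
        w=np.where(m[v,:320])[0];w=w[w>100]; print((v,int(w[0]),round(at((w[0],v),85)[1],1),round(at((w[0],v),85)[2],1)) if len(w) else v,end=" ")
    print()
    for v in(225,): w=np.where(m[v])[0];w=w[(w>280)&(w<330)];print("back",w[-1],at((w[-1],v),82))
E
```

```text
w4 165 207 [ 82.    30.32 -52.02]
w4 200 207 [ 82.    30.31 -36.36]
w4 240 207 [ 82.    30.3  -18.46]
w4 290 207 [82.   30.29  3.92]
(212, 148, np.float64(27.1), np.float64(-61.1)) (214, 145, np.float64(26.2), np.float64(-62.5)) (216, 137, np.float64(25.2), np.float64(-66.3)) (218, 135, np.float64(24.3), np.float64(-67.4)) (220, 135, np.float64(23.3), np.float64(-67.5)) (222, 135, np.float64(22.3), np.float64(-67.6)) (224, 136, np.float64(21.4), np.float64(-67.2)) (226, 136, np.float64(20.4), np.float64(-67.3)) (228, 136, np.float64(19.4), np.float64(-67.5)) (230, 150, np.float64(18.4), np.float64(-61.1)) (232, 150, np.float64(17.4), np.float64(-61.2)) (234, 150, np.float64(16.5), np.float64(-61.3)) (236, 150, np.float64(15.5), np.float64(-61.4)) (238, 148, np.float64(14.5), np.float64(-62.4)) (240, 141, np.float64(13.5), np.float64(-65.8)) (242, 139, np.float64(12.5), np.float64(-66.9)) (244, 138, np.float64(11.5), np.float64(-67.4)) (246, 138, np.float64(10.5), np.float64(-67.6)) (248, 139, np.float64(9.5), np.float64(-67.2)) (250, 139, np.float64(8.4), np.float64(-67.3)) (252, 139
[... 3563 characters left out ...]
float64(-66.2)) (290, 144, np.float64(-12.6), np.float64(-67.3)) (292, 144, np.float64(-13.7), np.float64(-67.4)) (294, 145, np.float64(-14.8), np.float64(-67.0)) (296, 145, np.float64(-15.9), np.float64(-67.2)) (298, 145, np.float64(-17.0), np.float64(-67.3)) (300, 157, np.float64(-18.1), np.float64(-61.5)) (302, 157, np.float64(-19.2), np.float64(-61.6)) (304, 157, np.float64(-20.4), np.float64(-61.7)) (306, 151, np.float64(-21.5), np.float64(-64.8)) (308, 150, np.float64(-22.6), np.float64(-65.4)) (310, 148, np.float64(-23.7), np.float64(-66.5)) (312, 147, np.float64(-24.9), np.float64(-67.1)) (314, 147, np.float64(-26.0), np.float64(-67.3)) 
back 312 [82.         21.81742015 13.96907137]
```

The ridge fit is very close: grooves lie at cradle x = -3.65 and +8.35, the axis is at (550.1,132.2) and the yaw is 0.095. Aligning and descending.

>>> {"api": "step_arm", "payload": {
  "moves": [
    [[0.3, 0, 0], [0, 0, 0], 5],
    [[0, 0, 0], [0, -0.04, -0.83], 5],
    [[0, 0, 0], [0.6, 0, 0], 5],
    [[0, 0, 0], [1, 0, 0], 5],
    [[0, 0, 0], [1, 0, 0], 5],
    [[0, 0, 0], [0.4, 0, 0], 5],
    [[0, 0, 0], [0, 0, 0], 5],
    [[0, 0, 0], [0, 0, 0], 5]
  ]
}}

```text
time: 8.8
position: [557.0, 29.6, 161.8]
orientation: [1.139, 1.252, -1.139]
wrist_force: [1.2, 0.0, -1.4]
width: 0.153
```

```bash
cat > st.py <<'E'
from h import *
M=T();s=readout.get_state()
A=np.array([550.1,132.2]);yaw=.095;ex=np.array([np.cos(yaw),np.sin(yaw)]);ey=np.array([-ex[1],ex[0]])
d=M[:2,3]-A;psi=np.arctan2(M[0,2],-M[1,2]);f=s["wrist_force"]
print("t",s["time"],"cr x %.2f y %.2f z %.2f yaw-err %.4f tilt %s"%(d@ex,d@ey,M[2,3],psi-yaw,M[:3,0].round(4)),"F cr x %.1f y %.1f z %.1f"%(f[:2]@ex,f[:2]@ey,f[2]),"M",np.round(s["moment"],2),s["width"])
E
python3 st.py
```

```text
t 8.8 cr x -2.83 y -102.81 z 161.85 yaw-err -0.0004 tilt [ 5.e-04 -2.e-04 -1.e+00] F cr x 1.2 y -0.1 z -1.4 M [-0.07 -0.05 -0.04] 0.15290759092942294
```

>>> {"api": "step_arm", "payload": {
  "moves": [
    [[0, 0, 0], [0.2, -0.03, 0], 5],
    [[0, 0, 0], [0.1, 0, 0], 5],
    [[0, 0, 0], [0.06, 0, 0], 5],
    [[0, 0, 0], [0, 0, 0], 5],
    [[0, 0, 0], [0, 0, 0], 5]
  ]
}}

```text
time: 9.3
position: [556.0, 29.9, 152.6]
orientation: [1.139, 1.252, -1.139]
wrist_force: [0.4, -1.0, -2.3]
width: 0.154
```

```bash
python3 st.py
```

```text
t 9.3 cr x -3.85 y -102.38 z 152.57 yaw-err -0.0001 tilt [ 3.e-04 -1.e-04 -1.e+00] F cr x 0.3 y -1.1 z -2.3 M [-0.06 -0.    0.01] 0.15354300447615774
```

>>> {"api": "step_arm", "payload": {
  "moves": [
    [[0, 0, 0], [0.04, 0, 0], 5],
    [[0, 0, 0], [0, 0, 0], 5],
    [[0, 0, 0], [0, 0, 0], 5]
  ]
}}

```text
time: 9.6
position: [555.9, 29.9, 151.4]
orientation: [1.139, 1.253, -1.139]
wrist_force: [0.5, 0.3, -2.4]
width: 0.158
```

>>> {"api": "step_arm", "payload": {
  "moves": [
    [[0, 0, 0], [0.04, 0, 0], 5],
    [[0, 0, 0], [0, 0, 0], 5],
    [[0, 0, 0], [0, 0, 0], 5]
  ]
}}

```text
time: 9.9
position: [555.8, 29.9, 150.3]
orientation: [1.139, 1.253, -1.139]
wrist_force: [0.0, 0.0, -2.2]
width: 0.153
```

```bash
python3 st.py
```

```text
t 9.9 cr x -4.00 y -102.38 z 150.32 yaw-err -0.0002 tilt [-1.e-04  0.e+00 -1.e+00] F cr x 0.0 y 0.0 z -2.2 M [-0.06 -0.02 -0.04] 0.1531686412136602
```

>>> {"api": "step_arm", "payload": {
  "moves": [
    [[0, 0, 0], [0.03, 0, 0], 5],
    [[0, 0, 0], [0, 0, 0], 5],
    [[0, 0, 0], [0, 0, 0], 5]
  ]
}}

```text
time: 10.2
position: [556.0, 29.9, 149.9]
orientation: [1.139, 1.252, -1.139]
wrist_force: [-1.8, 0.8, 2.1]
width: 0.155
```

>>> {"api": "step_arm", "payload": {
  "moves": [
    [[0, 0, 0], [0.03, 0, 0], 5],
    [[0, 0, 0], [0, 0, 0], 5],
    [[0, 0, 0], [0, 0, 0], 5]
  ]
}}

```text
time: 10.5
position: [556.0, 29.9, 149.9]
orientation: [1.139, 1.252, -1.139]
wrist_force: [-5.1, -0.5, 8.3]
width: 0.156
```

>>> {"api": "step_arm", "payload": {
  "moves": [
    [[0, 0, 0], [0.03, 0, 0], 5],
    [[0, 0, 0], [0, 0, 0], 5],
    [[0, 0, 0], [0, 0, 0], 5]
  ]
}}

```text
time: 10.8
position: [556.0, 29.9, 149.9]
orientation: [1.139, 1.252, -1.139]
wrist_force: [-8.4, 0.4, 14.1]
width: 0.151
```

```bash
python3 st.py
```

```text
t 10.8 cr x -3.86 y -102.39 z 149.87 yaw-err 0.0001 tilt [ 0.e+00 -3.e-04 -1.e+00] F cr x -8.3 y 1.2 z 14.1 M [ 0.04  1.21 -0.02] 0.1506151507216607
```

>>> {"api": "step_arm", "payload": {
  "moves": [
    [[0, 0, 0], [-0.05, 0, 0], 5],
    [[0, 0, 0], [0, 0.01, -0.2], 5],
    [[0, 0, 0], [0, 0, -0.2], 5],
    [[0, 0, 0], [0, 0, 0], 5],
    [[0, 0, 0], [0, 0, 0], 5]
  ]
}}

```text
time: 11.3
position: [555.8, 40.2, 149.9]
orientation: [1.14, 1.252, -1.138]
wrist_force: [0.4, -0.6, 4.8]
width: 0.156
```

```bash
python3 st.py; python3 w4.py w6; python3 -c "
import cv2;im=cv2.imread('pics/w6.png');cv2.imwrite('pics/c7.png',cv2.resize(im[150:350,60:260],(600,600),interpolation=2))"
```

```text
t 11.3 cr x -3.03 y -92.12 z 149.89 yaw-err 0.0001 tilt [ 1.6e-03  2.0e-04 -1.0e+00] F cr x 0.4 y -0.6 z 4.8 M [-0.1  -0.21  0.02] 0.15629073725084922
11.35 [[0.002, 0.995, 0.095, 555.82], [0.0, 0.095, -0.995, 40.211], [-1.0, 0.002, -0.0, 149.89], [0.0, 0.0, 0.0, 1.0]] [1.3814004  0.19241794 4.65157695] 0.1519123285454938
```

View pics/c7.png

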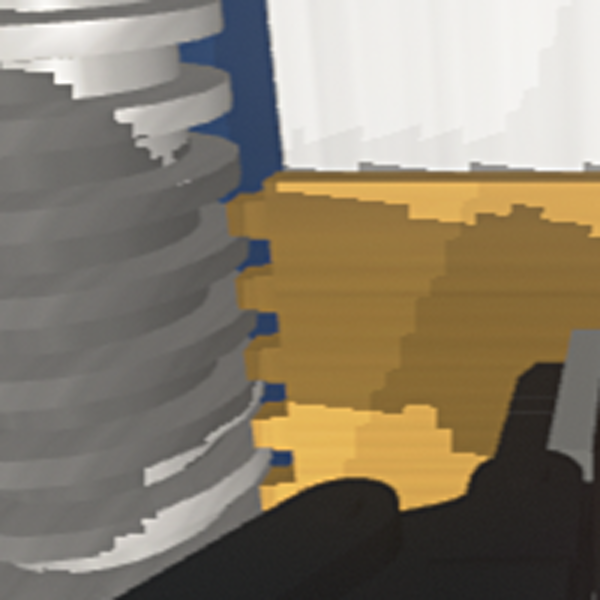

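The teeth face the grooves: the blue gaps between teeth at crop rows 250, 322, 390 and 457 line up with the ridge tips. Feeding in.

>>> {"api": "step_arm", "payload": {
  "moves": [
    [[0, 0, 0], [0, -0.015, -0.1], 5],
    [[0, 0, 0], [0, 0, 0], 5],
    [[0, 0, 0], [0, 0, 0], 5]
  ]
}}

```text
time: 11.65
position: [555.2, 42.1, 149.9]
orientation: [1.14, 1.251, -1.138]
wrist_force: [2.0, -2.4, 4.4]
width: 0.156
```

```bash
python3 st.py
```

```text
t 11.65 cr x -3.48 y -90.22 z 149.92 yaw-err -0.0003 tilt [ 1.6e-03 -6.0e-04 -1.0e+00] F cr x 1.8 y -2.6 z 4.4 M [-0.59 -0.34 -0.05] 0.15579413963628638
```

>>> {"api": "step_arm", "payload": {
  "moves": [
    [[0, 0, 0], [0, 0, -0.06], 5],
    [[0, 0, 0], [0, 0, 0], 5],
    [[0, 0, 0], [0, 0, 0], 5]
  ]
}}

```text
time: 11.95
position: [555.0, 43.3, 149.9]
orientation: [1.139, 1.251, -1.139]
wrist_force: [1.0, -4.1, 6.1]
width: 0.155
```

```bash
python3 st.py
```

```text
t 11.95 cr x -3.59 y -88.96 z 149.88 yaw-err -0.0003 tilt [ 0.0013 -0.001  -1.    ] F cr x 0.6 y -4.2 z 6.1 M [-0.72 -0.2  -0.02] 0.15467561445403075
```

>>> {"api": "step_arm", "payload": {
  "moves": [
    [[0, 0, 0], [0, 0, -0.06], 5],
    [[0, 0, 0], [0, 0, 0], 5],
    [[0, 0, 0], [0, 0, 0], 5]
  ]
}}

```text
time: 12.25
position: [554.8, 44.7, 149.9]
orientation: [1.139, 1.251, -1.139]
wrist_force: [0.8, -5.5, 5.3]
width: 0.154
```

>>> {"api": "step_arm", "payload": {
  "moves": [
    [[0, 0, 0], [0, 0, -0.06], 5],
    [[0, 0, 0], [0, 0, 0], 5],
    [[0, 0, 0], [0, 0, 0], 5]
  ]
}}

```text
time: 12.55
position: [554.6, 46.1, 149.9]
orientation: [1.139, 1.251, -1.139]
wrist_force: [0.7, -5.0, 6.7]
width: 0.153
```

```bash
python3 st.py
```

```text
t 12.55 cr x -3.67 y -86.10 z 149.89 yaw-err -0.0003 tilt [ 0.0011 -0.0012 -1.    ] F cr x 0.2 y -5.1 z 6.7 M [-0.86 -0.18  0.04] 0.1526684180522116
```

>>> {"api": "step_arm", "payload": {
  "moves": [
    [[0, 0, 0], [0, 0, -0.03], 5],
    [[0, 0, 0], [0, 0, 0], 5],
    [[0, 0, 0], [0, 0, 0], 5]
  ]
}}

```text
time: 12.85
position: [554.6, 46.4, 149.8]
orientation: [1.138, 1.25, -1.139]
wrist_force: [0.6, -6.9, 6.0]
width: 0.151
```

>>> {"api": "step_arm", "payload": {
  "moves": [
    [[0, 0, 0], [0, 0, -0.03], 5],
    [[0, 0, 0], [0, 0, 0], 5],
    [[0, 0, 0], [0, 0, 0], 5]
  ]
}}

```text
time: 13.15
position: [554.6, 46.6, 149.9]
orientation: [1.138, 1.249, -1.14]
wrist_force: [0.7, -9.9, 5.8]
width: 0.156
```

```bash
python3 st.py
```

```text
t 13.15 cr x -3.62 y -85.66 z 149.95 yaw-err -0.0004 tilt [ 0.0013 -0.0029 -1.    ] F cr x -0.3 y -10.0 z 5.8 M [-1.5  -0.16  0.01] 0.15645706542662102
```

It has stopped at y = -85.7, which is the home stop, with about 10 N at the wrist including sliding friction. Holding the lean for over a second.

>>> {"api": "step_arm", "payload": {
  "moves": [
    [[0, 0, 0], [0, 0, -0.005], 5],
    [[0, 0, 0], [0, 0, 0], 5],
    [[0, 0, 0], [0, 0, 0], 5],
    [[0, 0, 0], [0, 0, 0], 5],
    [[0, 0, 0], [0, 0, 0], 5],
    [[0, 0, 0], [0, 0, 0], 5],
    [[0, 0, 0], [0, 0, 0], 5],
    [[0, 0, 0], [0, 0, 0], 5]
  ]
}}

```text
time: 13.95
position: [554.6, 46.6, 149.9]
orientation: [1.137, 1.249, -1.14]
wrist_force: [1.4, -9.8, 6.1]
width: 0.153
```

>>> {"api": "step_arm", "payload": {
  "moves": [
    [[0, 0, 0], [0, 0, 0], 5],
    [[0, 0, 0], [0, 0, 0], 5],
    [[0, 0, 0], [0, 0, 0], 5],
    [[0, 0, 0], [0, 0, 0], 5],
    [[0, 0, 0], [0, 0, 0], 5],
    [[0, 0, 0], [0, 0, 0], 5],
    [[0, 0, 0], [0, 0, 0], 5]
  ]
}}

```text
time: 14.65
position: [554.6, 46.6, 149.9]
orientation: [1.137, 1.249, -1.14]
wrist_force: [1.2, -10.0, 4.7]
width: 0.153
```

```bash
python3 st.py; python3 w4.py w7; python3 -c "
import cv2;im=cv2.imread('pics/w7.png');cv2.imwrite('pics/c8.png',cv2.resize(im[150:350,60:260],(600,600),interpolation=2))"
```

```text
t 14.65 cr x -3.67 y -85.62 z 149.90 yaw-err -0.0004 tilt [ 0.0011 -0.003  -1.    ] F cr x 0.3 y -10.1 z 4.7 M [-1.58 -0.15  0.03] 0.15259207012471926
14.7 [[0.001, 0.996, 0.094, 554.564], [-0.003, 0.094, -0.996, 46.618], [-1.0, 0.001, 0.003, 149.901], [0.0, 0.0, 0.0, 1.0]] [ 0.1930316  -9.90583025  5.68906573] 0.14960364480069313
```

View pics/c8.png

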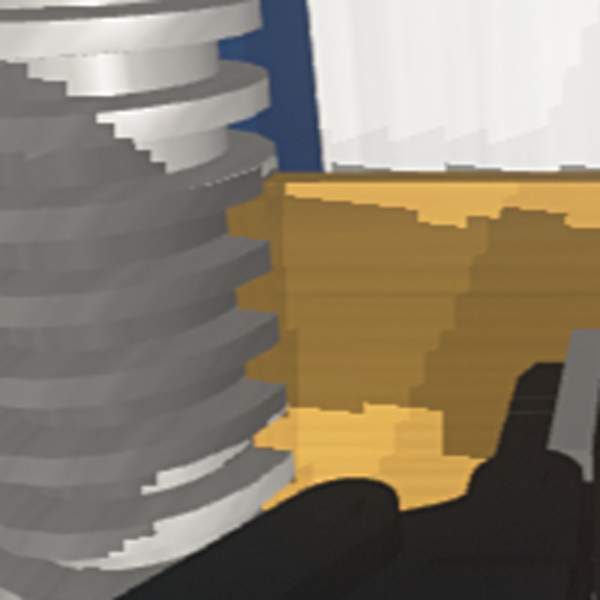

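All five teeth are fully in the grooves: the ridge tips touch the foot edge at crop rows 250, 325 and 395, with no blue gaps left. Easing the push and letting go.

>>> {"api": "step_arm", "payload": {
  "moves": [
    [[0, 0, 0], [0, 0, 0.05], 5],
    [[0, 0, 0], [0, 0, 0], 5],
    [[0, 0, 0], [0, 0, 0], 5],
    [[0, 0, 0], [0, 0, 0], 5]
  ]
}}

```text
time: 15.1
position: [554.6, 46.5, 149.9]
orientation: [1.139, 1.251, -1.139]
wrist_force: [0.1, -5.3, 5.0]
width: 0.155
```

```bash
python3 st.py
```

```text
t 15.1 cr x -3.66 y -85.78 z 149.91 yaw-err -0.0003 tilt [ 0.0011 -0.0012 -1.    ] F cr x -0.4 y -5.3 z 5.0 M [-0.86 -0.19 -0.03] 0.15457413315685098
```

>>> {"api": "step_arm", "payload": {
  "moves": [
    [[0, 0, 0], [0, 0, 0], 20],
    [[0, 0, 0], [0, 0, 0], 28],
    [[0, 0, 0], [0, 0, 0], 36],
    [[0, 0, 0], [0, 0, 0], 36],
    [[0, 0, 0], [0, 0, 0], 36]
  ]
}}

```text
time: 15.6
position: [553.8, 47.4, 149.1]
orientation: [1.139, 1.253, -1.139]
wrist_force: [0.3, 0.9, 0.2]
width: 0.42
```

```bash
python3 st.py; python3 w4.py w8
```

```text
t 15.6 cr x -4.31 y -84.77 z 149.10 yaw-err -0.0000 tilt [-7.e-04  2.e-04 -1.e+00] F cr x 0.4 y 0.9 z 0.2 M [-0.01  0.01 -0.04] 0.4203900131569723
15.65 [[-0.001, 0.995, 0.095, 553.849], [0.0, 0.095, -0.995, 47.403], [-1.0, -0.001, -0.0, 149.097], [0.0, 0.0, 0.0, 1.0]] [-1.44035699  0.46753083  0.078961  ] 0.42032190868305314
```

View pics/w8.png

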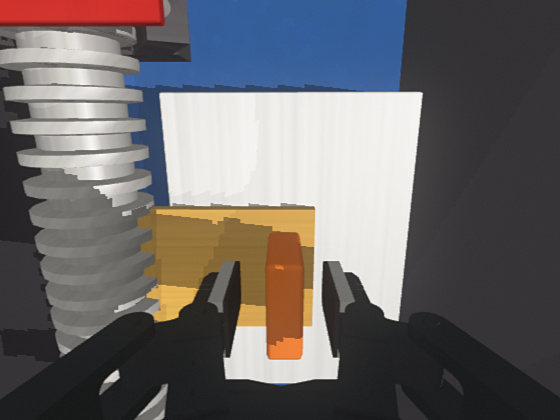

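The leaf is seated and the fingers are clear on both sides of it. Retreating straight up.

>>> {"api": "step_arm", "payload": {
  "moves": [
    [[0, 0, 0], [-0.4, 0, 0], 36],
    [[0, 0, 0], [-0.8, 0, 0], 36],
    [[0, 0, 0], [-1, 0, 0], 36],
    [[0, 0, 0], [-1, 0, 0], 36],
    [[0, 0, 0], [-0.8, 0, 0], 36],
    [[0, 0, 0], [0, 0, 0], 36],
    [[0, 0, 0], [0, 0, 0], 36]
  ]
}}

```text
time: 16.35
position: [554.2, 47.2, 250.0]
orientation: [1.14, 1.251, -1.138]
wrist_force: [-0.6, -0.1, -0.6]
width: 0.419
```

```bash
python3 w4.py w9; python3 - <<'E'
from ring import *
from fit import fit
im=cv2.imread("pics/w9.png")[:,:,::-1].copy();K,W=cam("wrist")
A=np.array([550.1,132.2]);yaw=.095
W2=W.copy();W2[2,3]-=62   # leaf stands on z=62
import fit as F
ex=np.array([np.cos(yaw),np.sin(yaw)]);ey=np.array([-ex[1],ex[0]])
p,e,n=fit(im,K,W2,np.r_[A-3.65*ex-85*ey,yaw]);print("leaf",((p[:2]-A)@ex).round(2),((p[:2]-A)@ey).round(2),p[2],e,n)
print(phase(im,K,W,A,yaw,(35,85))[0][:2])
cv2.imwrite('pics/c10.png',cv2.resize(im[120:320,40:340,::-1],(750,500),interpolation=2))
E
```

```text
16.4 [[0.001, 0.996, 0.095, 554.245], [-0.0, 0.095, -0.996, 47.192], [-1.0, 0.001, 0.0, 249.984], [0.0, 0.0, 0.0, 1.0]] [-0.30643728  0.56347689 -0.87059135] 0.4217850861467737
leaf -3.6 -89.25 0.1536034100146198 1364.9773139796052 6768
[(np.float64(16.10550455717057), np.float64(1.0), np.float64(0.0)), (np.float64(17.22991121904346), np.float64(0.5), np.float64(0.0))]
```

View pics/c10.png

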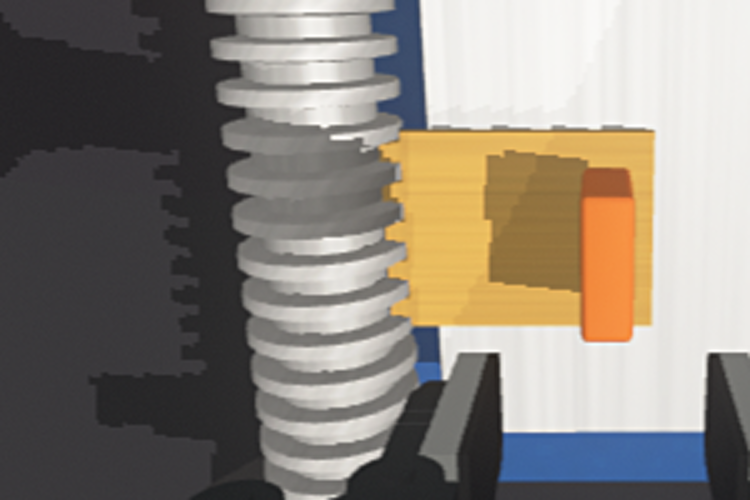

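The leaf is lying flat with all five teeth meshed. The ridge tips touch its foot edge between crop rows 170 and 290, and the gripper is well above it. Handing in.

```bash
python3 -c "
from rig import order,readout
print(order.finish_job(),readout.get_state()['time'])"
```

```text
the job is handed in; nothing more can be done
the job is handed in; nothing more can be done
```

The coarse orange leaf is seated in the thread: it lies flat on the aluminium rest with all five teeth home, and the gripper has let go and is clear. I handed the job in at about 16.4 s.

- **Finding the groove:** I worked out where the grooves lie by eye, from a wrist picture. The teeth then slid in on the first push, with no catching on the crests.
- **Home stop:** Going in, the leaf stopped at y = -85.7 mm, against -85 mm nominal; the teeth would have caught at -91 mm.
- **Lean:** I leaned towards the thread for about 1.5 s. The wrist read about 10 N, which I take as roughly 7–8 N on the thread after an assumed 2–3 N of rest friction. About 5–6 N also pressed down. The highest wrist reading of the whole job was about 16 N, when the leaf first touched the rest.
- **Last look:** The final wrist picture, after the gripper had moved up, shows the ridge tips against the foot of the teeth. I did not touch the other leaf, the nut, the tin, the screwdriver or the pink look-alikes.

**Checks that disagreed:**
- After release, the automatic outline fit of the leaf was poor. It gave y = -89 mm and yaw 0.154, against about -85.7 mm and 0.095 from the arm. I discarded it because its search mask cuts off part of the leaf at that range, and relied on the picture and the stop position.
- A repeat of the groove measurement from that same picture came out about 1.5 mm different along the spindle from the first one.

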